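# Index the shaker carousel and lock it

### The job

Turn the shaker carousel clockwise (seen from above) by its T-handle, click by click, until the dark shaker (yellow mark on the deck) clicks in at the red pointer, and do not run past it. Then press the blue lock plunger gently all the way down and let go; it only goes down when the carousel really sits in its click. Leave the tumbler, the timer and the red sauce bottle where they are.

Things in the scene. Friction and masses are not known exactly. Their poses are not given: they have to be found in the camera images.
- carousel: fixed round steel housing, 190 mm across, 40 mm high, red pointer on its rim, plunger tower beside it. Origin: on the table, on the turning axis; the pointer is on its -x side; z up. A hidden index disc inside turns with the deck and has clicks exactly 60 degrees apart. Let go within 3 degrees of a click, the disc centres itself in it; elsewhere it stays where it is left
- deck: black disc, 190 mm across, top 52 mm above the table, turning about the housing's axis. Origin on the axis at table height, z up. It carries the T-handle and shakers (42 mm thick, tops 139 mm above the table, fixed on, 68 mm from the axis): the dark one on its -x side (yellow mark), white ones on its +x side and 60 degrees either side of the dark one; the other two stations are empty
- dark_station (a point): point on the deck's rim in front of the dark shaker, 95 mm from the axis, 48 mm high. The deck sits askew on the index disc by an unknown angle (up to 14.4 degrees either way, new each time): the final click comes that much before or after this point squarely faces the pointer; feel for it. It starts 74 to 161 degrees before the final click, often between clicks: that is the 2nd or 3rd click felt
- pointer (a point): point on the rim circle at the red pointer, 95 mm from the axis, 48 mm above the table; fixed
- handle (a point): centre of the black T-handle bar, on the axis, 155 mm above the table. Bar: 64 mm long (along the deck's x axis), 14 mm thick (along its y axis), from 138 to 168 mm high, on a 12 mm column. It turns freely (under 0.1 N m); from 9 to 4 degrees before a click a hump resists with 0.2 to 0.6 N m, then it drops off and draws the deck into the click; the same hump follows beyond it
- plunger_top (a point): centre of the top of the blue plunger cap (28 mm across), 88 mm above the table when up; the plunger stands 128 mm from the axis, at 120 degrees counterclockwise from the housing's x axis
- lock_plunger (a joint): how far the lock plunger is pressed down, m: 0 up, 0.010 fully down (hard stop). It takes about 3 N to push and stays where it is left. Out of the click its pin stands on the index disc after 2 mm and goes no further
- tumbler: clear drinking tumbler, 66 mm across, 99 mm high, standing near the carousel; origin at the centre of its underside
- timer: white kitchen timer standing on its edge, 22 x 64 x 62 mm; origin at the centre of its underside
- red_bottle: red sauce bottle, 41 mm across, 154 mm high; origin at the centre of its underside

How it is judged:
On the way, in this order (a step that is already met when the one before it is completed fails the run):
1. the dark station has been turned to the pointer, the plunger still up (horizontal distance between dark_station and pointer below 0.034 m and value of joint lock_plunger below 0.004 m), for 0.2 s.
2. the lock plunger is fully down (value of joint lock_plunger above 0.0085 m), for 0.2 s.
At the end, for the whole second after the job is handed in: The dark station is at rest in its click at the pointer (no more than 34 mm from it; the next station would be 95 mm off) and the lock plunger is fully down (8.5 mm or more) (horizontal distance between dark_station and pointer below 0.034 m and value of joint lock_plunger above 0.0085 m and angular speed of deck below 0.05 rad/s); the robot touches nothing.
It fails at once if the dark station is run past the pointer (more than 60 mm beyond it) (y of dark_station in the frame of carousel above 0.06 m).
It fails at once if the plunger is pressed with more than 25 N (contact force between anything else and lock_plunger above 25 N).
It fails at once if a bystander is disturbed (distance of any of tumbler, timer, red_bottle from where it was at the start of the episode above 0.02 m or angle between any of tumbler, timer, red_bottle's own z axis and vertical above 0.3 rad).
It also fails if it takes over 72 s, if anything falls off the work surface, if the arm or the gripper's body presses on something with over 40 N, if the wrist force passes 120 N, or if a joint passes its speed limit or range.

### The arm

A 7-joint arm with a two-finger parallel gripper is mounted at the origin on a cart in front of the work surface, level with it; the furniture and walls round the work are solid. World frame = base frame: x ahead of the robot, y to its left, z up, the work surface at z = 0. Lengths are in m, angles in rad, forces in N, time in s.
With the tool pointing down it reaches from about 0.35 to 0.9 m from the base axis. Payload 8.1 kg.
Tool frame: the origin (TCP) lies on the centre line of the jaws, within the pads' length; the fingertips stand 19 mm ahead of it and the grasp point (between the pads) is the TCP (arm.tip_reach is the distance from the TCP to the fingertips, in m); z points along the fingers, y is the line along which they close (so a half turn about z gives the same grasp; the last joint's range is limited). The gripper opens to 92 mm and grips with 3 to 60 N. Pads are 19 mm wide; open, the fingers measure 130 mm over their backs; the gripper's body (75 mm by 190 mm) begins 47 mm behind the grasp point.
Start: joints at [-0.103, 0.434, 0.025, 1.573, -0.012, 1.134, -0.075], TCP at [0.625, -0, 0.246] pointing down, gripper open.
Joint ranges: [-2.62, 2.62], [-0.44, 2.09], [-1.27, 1.32], [0.08, 2.57], [-1.32, 4.46], [0.12, 2], [-2.74, 2.74]. Speed limits (rad/s): [2.22, 2.22, 3.01, 3.01, 3.14, 3.14, 3.14].

### API

Orientations are given as a rotation vector (axis times angle).
In Python, from cell import arm gives the robot as it stands.
- The arm moves only by the tool arm_command, never from a script. Its argument "targets" is a list that holds one entry, the list of rows, each a list of 6 numbers: the shift along the tool's x, y, z in m, then the turn, a rotation vector about the tool's x, y, z in rad. A call has 1 to 10 rows; each row shifts and turns the commanded pose from where the row before left it, along the tool's axes as they then stand; what a row does not reach is not made up. A row lasts 1/8 s, in which the tool goes at most 62.5 mm and 10.7 degrees, less where a joint would pass 70% of its speed; a pose out of reach is approached as far as the arm can. A call with a gripper value outside its range is refused whole. "jaw" is the finger opening in m, from 0 to 0.0918, set as the call begins (left out, the last holds). The fingers move at their own pace and stop on an object; "newtons" is the grip in N (left out, the last holds). Time passes only in rows, so rows that do not move let the fingers close. It gives the time, the measured TCP pose, the force, the opening and the grip force at its end, in the units of the state.
- arm.observe(): the state, without advancing time (a new reading comes with each control period).
- arm.get_image(name): name is "scene" or "side" or "wrist"; returns a dict with "pixels" (420x560x3 uint8, red, green, blue), "z_map" (420x560 float32, m along the optical axis (not along the pixel's ray), 0 where there is no reading), "fx", "fy", "cx", "cy" (pixels), "xyz" and "rotation" of the camera in the world; the wrist camera has in their place "T_tool_cam" (4x4, takes a point from camera to tool coordinates, whose origin is the TCP and whose axes are the flange's). Camera axes: x right, y down, z forward; pixel columns grow to the right and rows downward; lengths in m; the calibration is good to about 2 mm. A picture is of the moment at which its call begins: read the wrist's pose just before it.
- arm.sign_off(): hands the job in; it is judged then, once.
The state is a dict: "clock": time; "joints": joint angles; "dq": joint speeds; "joint_efforts": joint torques, N m; "position": TCP position; "ee_rot": TCP orientation; "force": force on the tool from outside, world axes, zero at the start; "ft_torque": the same for the moment, N m; "width": opening from 0.0 (shut) to 1.0 (fully open); "gripper_force": force on a finger pad.
Only numpy, scipy, OpenCV 4.12 (cv2) and the standard library are available. Lean on these libraries where they do the work, as an engineer would, in place of code of your own. Each camera call takes 0.05 s, during which the arm holds its last target. There are 200 camera calls.

## Working session

There is one attempt and no reset: what is moved stays moved. The work goes in short steps, Python scripts to look and compute and a tool call to move; the robot and the scene stay as the last step left them, time stands still between calls to the robot, and variables do not carry over. Pictures are saved under pics/ and viewed, at most 10 in all, crops included, and the job is handed in when it is done.

Besides the shell and the picture viewer there is one more tool, called after "Emit:" as name(argument=value, ...), one argument or row to a line, values as JSON. arm_command: Moves the arm, as the interface text tells. Its arguments: {"type":"object","properties":{"targets":{"type":"array","items":{"type":"array","items":{"type":"array","items":{"type":"number"}}}},"jaw":{"type":"number"},"newtons":{"type":"number"}},"required":["targets"]}

```bash
mkdir -p pics
cat > h.py <<'E'
from cell import arm
import numpy as np, cv2
from scipy.spatial.transform import Rotation as R
def cam(name):
    s=arm.observe(); im=arm.get_image(name)
    if 'T_tool_cam' in im:
        T=np.eye(4);rv=np.array(s['ee_rot']);T[:3,:3]=R.from_rotvec(rv).as_matrix() if rv.shape==(3,) else rv
        T[:3,3]=s['position']; T=T@np.array(im['T_tool_cam'])
    else:
        T=np.eye(4);r=np.array(im['rotation']);T[:3,:3]=r if r.shape==(3,3) else R.from_rotvec(r).as_matrix();T[:3,3]=im['xyz']
    z=im['z_map'];v,u=np.mgrid[:z.shape[0],:z.shape[1]]
    P=np.stack([(u-im['cx'])/im['fx']*z,(v-im['cy'])/im['fy']*z,z],-1)@T[:3,:3].T+T[:3,3]
    P[z==0]=np.nan
    return im,T,P
E
python3 - <<'E'
from h import *
print(arm.observe())
o=[]
for n in ['scene','side','wrist']:
    im,T,P=cam(n); o.append(im['pixels'][:,:,::-1]); print(n,T.round(3).tolist(),im['fx'])
    np.savez(f'/tmp/{n}.npz',px=im['pixels'],P=P)
    cv2.imwrite(f'pics/{n}0.png',o[-1])
E
```

```text
{'clock': 0.0, 'joints': array([-0.10258702,  0.43520148,  0.02495015,  1.57410054, -0.01160924,
        1.13403064, -0.07508671]), 'dq': array([ 0.00019028, -0.00150228, -0.00110942,  0.00164638,  0.00021866,
        0.00161521, -0.00079622]), 'joint_efforts': array([ 3.89017032e-04, -6.67853522e+01,  9.84863900e-01, -3.14464223e+01,
       -6.05165795e-02,  4.27553023e-02,  1.12382318e-04]), 'position': array([ 6.24503377e-01, -4.78145153e-05,  2.44956730e-01]), 'ee_rot': array([-2.22076756e+00, -2.22065043e+00,  1.90546339e-03]), 'force': array([-0.09335533, -0.44556518, -0.45217324]), 'ft_torque': array([-0.02276882, -0.0024072 , -0.02531427]), 'gripper_force': 0.0, 'width': 1.0020658294150637}
scene [[0.836, -0.403, 0.373, 0.174], [-0.549, -0.594, 0.588, -0.83], [-0.016, -0.697, -0.717, 0.722], [0.0, 0.0, 0.0, 1.0]] 399.26353879518666
side [[0.955, -0.186, 0.233, 0.309], [-0.298, -0.566, 0.769, -1.007], [-0.011, -0.803, -0.596, 0.656], [0.0, 0.0, 0.0, 1.0]] 469.36920556438287
wrist [[1.0, -0.001, -0.002, 0.624], [-0.001, -0.961, -0.276, 0.073], [-0.001, 0.276, -0.961, 0.384], [0.0, 0.0, 0.0, 1.0]] 359.0934968638199
```

View pics/scene0.png

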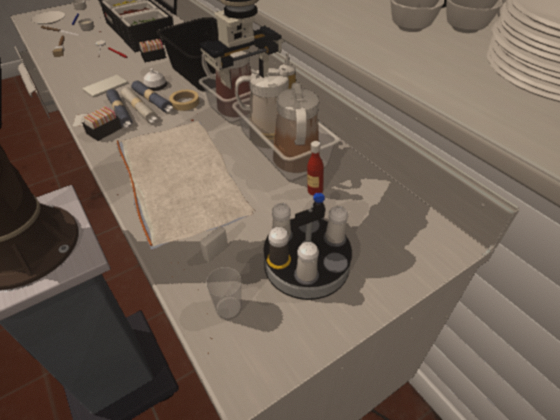

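View pics/wrist0.png

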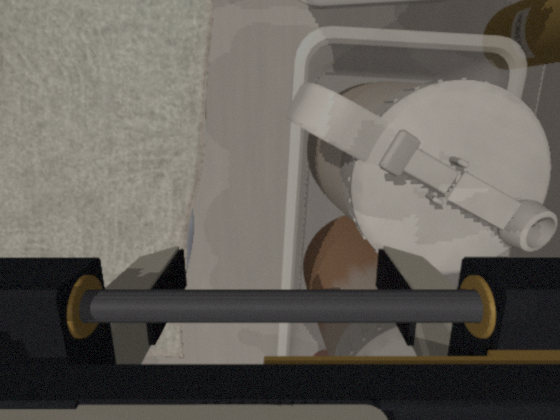

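Run:
```python
from h import *
for n in ['scene','side']:
    d=np.load(f'/tmp/{n}.npz');px=d['px'];P=d['P'];h=cv2.cvtColor(px,cv2.COLOR_RGB2HSV)
    x,y,z=P[...,0],P[...,1],P[...,2]
    H,S,V=h[...,0],h[...,1],h[...,2]
    for nm,m in dict(blue=(H>105)&(H<130)&(S>120)&(z>.05)&(z<.12),red=((H<8)|(H>172))&(S>150)&(V>60)&(z>.0)&(z<.2),yellow=(H>15)&(H<32)&(S>140)&(z>.03)&(z<.08)).items():
        m=m.astype(np.uint8);k,l,st,c=cv2.connectedComponentsWithStats(m)
        for i in range(1,k):
            if st[i,4]>4: print(n,nm,c[i].round(),st[i,4],np.nanmedian(P[l==i],0).round(3),np.nanmin(P[l==i],0).round(3),np.nanmax(P[l==i],0).round(3))
    # deck surface: black-ish z .045-.056 
    m=(abs(z-.052)<.004)&(V<75)&(y<.1)
    print(n,'deck',m.sum(),np.nanmin(P[m],0),np.nanmax(P[m],0),np.nanmedian(P[m],0))
    m=(z>.13)&(z<.175)&(V<60)&(y<.1)&(x>.4)
    print(n,'bar',m.sum(),P[m].min(0),P[m].max(0),np.median(P[m],0))
im=cv2.imread('pics/side0.png')
cv2.imwrite('pics/sidec.png',cv2.resize(im[100:360,150:510],None,fx=2.2,fy=2.2,interpolation=cv2.INTER_CUBIC))
```

```text
scene blue [318. 197.] 80 [ 0.613 -0.332  0.088] [ 0.604 -0.341  0.078] [ 0.627 -0.316  0.092]
scene red [128.  12.] 10 [0.65  1.067 0.085] [0.634 1.058 0.081] [0.662 1.086 0.088]
scene red [118.  52.] 29 [0.515 0.866 0.01 ] [0.498 0.825 0.004] [0.529 0.934 0.014]
scene red [315. 171.] 400 [ 0.669 -0.247  0.086] [ 0.656 -0.259  0.003] [ 0.704 -0.181  0.128]
scene yellow [117.   4.] 5 [0.642 1.208 0.079] [0.632 1.201 0.076] [0.649 1.21  0.08 ]
scene yellow [ 96. 123.] 6 [0.285 0.335 0.049] [0.284 0.329 0.04 ] [0.286 0.34  0.058]
scene yellow [278. 263.] 154 [ 0.442 -0.419  0.054] [ 0.429 -0.43   0.048] [ 0.48  -0.38   0.074]
scene deck 2471 [-0.03559796 -0.50953771  0.04801347] [0.68720242 0.0421947  0.05599751] [ 0.51960352 -0.43117746  0.05252333]
scene bar 388 [ 0.48968926 -0.47651199  0.13106879] [ 0.55320662 -0.40734354  0.17114486] [ 0.51757062 -0.41822045  0.16021964]
side blue [324. 221.] 98 [ 0.614 -0.335  0.087] [ 0.603 -0.344  0.073] [ 0.627 -0.322  0.091]
side red [224.   2.] 9 [0.816 1.529 0.082] [0.811 1.521 0.07 ] [0.819 1.544 0.093]
side red [188.  66.] 9 [0.518 0.848 0.012] [0.508 0.819 0.009] [0.526 0.889 0.013]
side red [336. 196.] 561 [ 0.674 -0.253  0.085] [ 0.657 -0.261  0.004] [ 0.693 -0.228  0.129]
side yellow [254. 280.] 150 [ 0.443 -0.422  0.055] [ 0.429 -0.433  0.05 ] [ 0.47  -0.39   0.062]
side deck 2391 [-0.02167869 -0.51081665  0.04802087] [0.61211019 0.04111259 0.05599844] [ 0.52439503 -0.44614208  0.05259632]
side bar 508 [ 0.48937202 -0.42787901  0.1405999 ] [ 0.54939616 -0.40980494  0.1700111 ] [ 0.51907298 -0.4207264   0.15873187]
```

View pics/sidec.png

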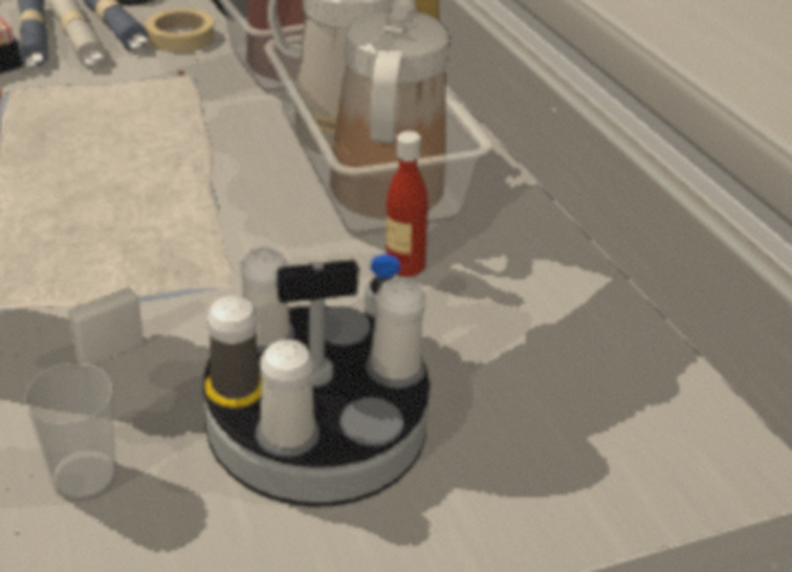

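Run:
```python
from h import *
from scipy.optimize import least_squares
for n in ['scene','side']:
    d=np.load(f'/tmp/{n}.npz');px=d['px'];P=d['P'];h=cv2.cvtColor(px,cv2.COLOR_RGB2HSV)
    V=h[...,2];x,y,z=P[...,0],P[...,1],P[...,2]
    m=(abs(z-.051)<.004)&(np.hypot(x-.519,y+.417)<.115)
    Q=P[m][:,:2]; hl=cv2.convexHull(Q.astype(np.float32))[:,0]
    a=np.arctan2(*(hl-Q.mean(0)).T[::-1]); 
    f=least_squares(lambda c:np.hypot(*(hl-c).T)-.095,[.519,-.417],loss='soft_l1',f_scale=.001)
    c=f.x;print(n,'axis',c,'res',np.abs(f.fun).mean())
    m=(z>.164)&(z<.175)&(V<75)&(np.hypot(x-.519,y+.417)<.05)
    B=P[m][:,:2];(bc,bs,ba)=cv2.minAreaRect((B*1000).astype(np.float32));print('bar',m.sum(),bc,bs,ba)
    m=(z>.12)&(z<.142)&(np.hypot(x-.519,y+.417)<.11)&(np.hypot(x-.519,y+.417)>.042)
    k,l,st,ct=cv2.connectedComponentsWithStats(m.astype(np.uint8))
    for i in range(1,k):
        if st[i,4]>15:
            q=P[l==i]; t=q[q[:,2]>q[:,2].max()-.004][:,:2].mean(0); print('shaker',ct[i].round(),t.round(3),np.hypot(*(t-c)).round(3),np.degrees(np.arctan2(*(t-c)[::-1])).round(1))
    for nm,m in dict(bl=(h[...,0]>105)&(h[...,0]<130)&(h[...,1]>120)&(z>.084)&(z<.092)&(y<0)).items():
        t=P[m].mean(0)[:2];print('plunger',t,np.hypot(*(t-c)),np.degrees(np.arctan2(*(t-c)[::-1])))
```

```text
scene axis [ 0.52180082 -0.4145099 ] res 0.00086016460084622
bar 156 (521.7808227539062, -415.5640869140625) (14.521193504333496, 61.60649490356445) 83.51978302001953
shaker [281. 211.] [ 0.497 -0.352] 0.068 111.6
shaker [338. 214.] [ 0.589 -0.425] 0.068 -8.7
shaker [278. 236.] [ 0.454 -0.405] 0.069 172.1
shaker [308. 251.] [ 0.479 -0.468] 0.069 -128.7
plunger [ 0.61468972 -0.32963662] 0.12582457151506266 42.41817540133008
side axis [ 0.52140805 -0.41559242] res 0.0013055877281271653
bar 186 (520.2100219726562, -417.9659118652344) (11.932051658630371, 60.831180572509766) 81.83209228515625
shaker [269. 221.] [ 0.496 -0.355] 0.066 113.0
shaker [332. 236.] [ 0.588 -0.427] 0.067 -10.0
shaker [255. 244.] [ 0.453 -0.408] 0.068 173.4
shaker [280. 265.] [ 0.479 -0.47 ] 0.069 -128.2
plunger [ 0.61440336 -0.33363326] 0.1239573793219695 41.39055354424226
```

Emit:
arm_command(
  targets=[
    [[-0.0415,-0.0103,0,0,0,0],[-0.0415,-0.0103,0,0,0,0],[-0.0415,-0.0103,0,0,0,0],[-0.0415,-0.0103,0,0,0,0],[-0.0415,-0.0103,0,0,0,0],[-0.0415,-0.0103,0,0,0,0],[-0.0415,-0.0103,0,0,0,0],[-0.0415,-0.0103,0,0,0,0],[-0.0415,-0.0103,0,0,0,0],[-0.0415,-0.0103,0,0,0,0]],
  ],
  jaw=0.05,
)

```text
clock: 1.4
position: [0.5214, -0.4162, 0.2454]
ee_rot: [-2.221, -2.221, -0.0]
force: [0.5, -0.0, -0.2]
width: 0.542
gripper_force: 0.0
```

Emit:
arm_command(
  targets=[
    [[0,0,0,0,0,-0.1594],[0,0,0,0,0,-0.1594],[0,0,0,0,0,-0.1594],[0,0,0,0,0,-0.1594],[0,0,0,0,0,-0.1594],[0,0,0,0,0,-0.1594],[0,0,0,0,0,-0.1594],[0,0,0,0,0,-0.1594],[0,0,0,0,0,-0.1594],[0,0,0,0,0,0]],
  ],
)

```text
clock: 2.65
position: [0.5217, -0.4151, 0.2453]
ee_rot: [-0.216, -3.134, -0.001]
force: [0.9, -0.6, -0.8]
width: 0.543
gripper_force: 0.0
```

```bash
cat > st.py <<'E'
from h import *
def st():
    s=arm.observe();r=R.from_rotvec(s['ee_rot']).as_matrix()
    print('t',s['clock'].__round__(2) ,'p',s['position'].round(4),'yaw y',np.degrees(np.arctan2(r[1,1],r[0,1])).round(2),'z',r[:,2].round(3),'q7',s['joints'][6].round(2),'F',s['force'].round(2),'T',s['ft_torque'].round(3),'w',s['width'].__round__(3),s['gripper_force'])
    return s,r
E
python3 - <<'E'
from st import *
st()
im,T,P=cam('wrist');cv2.imwrite('pics/w1.png',im['pixels'][:,:,::-1])
x,y,z=P[...,0],P[...,1],P[...,2]
m=(z>.158)&(z<.178)&(np.hypot(x-.5215,y+.415)<.05)
print(m.sum(),cv2.minAreaRect((P[m][:,:2]*1000).astype(np.float32)))
E
```

```text
t 2.65 p [ 0.5217 -0.4151  0.2453] yaw y 82.12 z [-0.     0.001 -1.   ] q7 1.94 F [ 0.95 -0.58 -0.8 ] T [ 0.079 -0.033  0.001] w 0.543 0.0
2017 ((519.6796264648438, -414.875732421875), (14.022713661193848, 62.996700286865234), 81.4228515625)
```

View pics/w1.png

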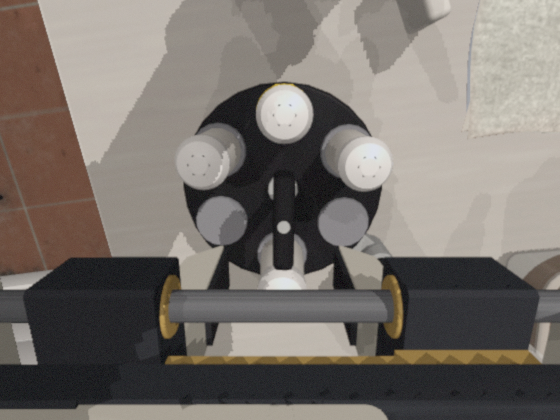

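Emit:
arm_command(
  targets=[
    [[0,0,0.0165,0,0,0.003],[0,0,0.0165,0,0,0.003],[0,0,0.0165,0,0,0.003],[0,0,0.0165,0,0,0],[0,0,0.0165,0,0,0],[0,0,0,0,0,0]],
  ],
)

```text
clock: 3.45
position: [0.5212, -0.4145, 0.1614]
ee_rot: [-0.228, -3.131, -0.002]
force: [-0.4, -1.0, 0.6]
width: 0.544
gripper_force: 0.0
```

Emit:
arm_command(
  targets=[
    [[0,0,0,0,0,0],[0,0,0,0,0,0],[0,0,0,0,0,0],[0,0,0,0,0,0],[0,0,0,0,0,0],[0,0,0,0,0,0]],
  ],
  jaw=0,
  newtons=40,
)

```text
clock: 4.2
position: [0.5224, -0.4139, 0.1636]
ee_rot: [0.227, 3.133, 0.002]
force: [-0.9, 5.9, 5.1]
width: 0.147
gripper_force: 40.0
```

```bash
python3 -c "
from st import *
st()"
```

```text
t 4.2 p [ 0.5224 -0.4139  0.1636] yaw y 81.72 z [ 0.     0.001 -1.   ] q7 1.91 F [-0.94  5.86  5.09] T [ 1.311  0.16  -0.086] w 0.147 39.99925374984741
```

Emit:
arm_command(
  targets=[
    [[0,0,0,0,0,0.035],[0,0,0,0,0,0.035],[0,0,0,0,0,0]],
  ],
)

```text
clock: 4.58
position: [0.5224, -0.414, 0.1636]
ee_rot: [0.337, 3.123, 0.002]
force: [-0.8, 5.8, 5.3]
width: 0.149
gripper_force: 40.0
```

```bash
python3 -c "
from st import *
st()"
```

```text
t 4.58 p [ 0.5224 -0.414   0.1636] yaw y 77.68 z [ 0.     0.001 -1.   ] q7 1.85 F [-0.8   5.78  5.29] T [ 1.198  0.157 -0.167] w 0.149 40.00213444232941
```

Emit:
arm_command(
  targets=[
    [[0,0,0,0,0,0.035],[0,0,0,0,0,0]],
  ],
)

```text
clock: 4.82
position: [0.5224, -0.414, 0.1636]
ee_rot: [0.392, 3.117, 0.002]
force: [-0.6, 6.5, 4.4]
width: 0.151
gripper_force: 40.0
```

```bash
python3 -c "
from st import *
st()"
```

```text
t 4.83 p [ 0.5224 -0.414   0.1636] yaw y 75.68 z [ 0.     0.001 -1.   ] q7 1.82 F [-0.58  6.46  4.4 ] T [ 1.254  0.116 -0.17 ] w 0.151 40.00313580036163
```

Emit:
arm_command(
  targets=[
    [[0,0,0,0,0,0.035],[0,0,0,0,0,0]],
  ],
)

```text
clock: 5.08
position: [0.5224, -0.414, 0.1636]
ee_rot: [0.445, 3.11, 0.001]
force: [-1.8, 5.3, 4.7]
width: 0.151
gripper_force: 40.0
```

```bash
python3 -c "
from st import *
st()"
```

```text
t 5.08 p [ 0.5224 -0.414   0.1636] yaw y 73.7 z [ 0.     0.001 -1.   ] q7 1.79 F [-1.76  5.29  4.68] T [1.191 0.093 0.227] w 0.151 40.03061056137085
```

Emit:
arm_command(
  targets=[
    [[0,0,0,0,0,0.035],[0,0,0,0,0,0]],
  ],
)

```text
clock: 5.32
position: [0.5224, -0.4141, 0.1636]
ee_rot: [0.501, 3.101, 0.002]
force: [-0.7, 4.6, 5.2]
width: 0.151
gripper_force: 40.0
```

```bash
python3 -c "
from st import *
st()"
```

```text
t 5.33 p [ 0.5224 -0.4141  0.1636] yaw y 71.66 z [ 0.     0.001 -1.   ] q7 1.76 F [-0.66  4.57  5.19] T [1.296 0.144 0.074] w 0.151 40.00146210193634
```

Emit:
arm_command(
  targets=[
    [[0,0,0,0,0,0.035],[0,0,0,0,0,0]],
  ],
)

```text
clock: 5.58
position: [0.5223, -0.4141, 0.1636]
ee_rot: [0.555, 3.092, 0.001]
force: [-0.5, 6.2, 5.7]
width: 0.15
gripper_force: 40.0
```

```bash
python3 -c "
from st import *
st()"
```

```text
t 5.58 p [ 0.5223 -0.4141  0.1636] yaw y 69.64 z [ 0.     0.001 -1.   ] q7 1.73 F [-0.49  6.22  5.7 ] T [ 1.259  0.101 -0.078] w 0.15 40.002291798591614
```

Emit:
arm_command(
  targets=[
    [[0,0,0,0,0,0.035],[0,0,0,0,0,0]],
  ],
)

```text
clock: 5.82
position: [0.5223, -0.4141, 0.1636]
ee_rot: [0.609, 3.082, 0.001]
force: [-1.0, 5.4, 4.4]
width: 0.15
gripper_force: 40.0
```

```bash
python3 -c "
from st import *
st()"
```

```text
t 5.83 p [ 0.5223 -0.4141  0.1636] yaw y 67.63 z [ 0.     0.001 -1.   ] q7 1.7 F [-1.03  5.41  4.43] T [ 1.189  0.111 -0.199] w 0.15 40.014798045158386
```

Emit:
arm_command(
  targets=[
    [[0,0,0,0,0,0.035],[0,0,0,0,0,0]],
  ],
)

```text
clock: 6.08
position: [0.5224, -0.4142, 0.1636]
ee_rot: [0.663, 3.071, 0.001]
force: [-0.7, 5.6, 5.8]
width: 0.149
gripper_force: 40.0
```

```bash
python3 -c "
from st import *
st()"
```

```text
t 6.08 p [ 0.5224 -0.4142  0.1636] yaw y 65.65 z [ 0.     0.001 -1.   ] q7 1.67 F [-0.72  5.55  5.84] T [1.188 0.149 0.065] w 0.149 40.00339329242706
```

Emit:
arm_command(
  targets=[
    [[0,0,0,0,0,0.035],[0,0,0,0,0,0]],
  ],
)

```text
clock: 6.32
position: [0.5223, -0.4142, 0.1636]
ee_rot: [0.716, 3.059, 0.001]
force: [-1.1, 3.8, 5.1]
width: 0.146
gripper_force: 40.0
```

```bash
python3 -c "
from st import *
st()"
```

```text
t 6.33 p [ 0.5223 -0.4142  0.1636] yaw y 63.64 z [ 0.     0.001 -1.   ] q7 1.64 F [-1.08  3.85  5.11] T [1.106 0.167 0.109] w 0.146 40.005725026130676
```

Emit:
arm_command(
  targets=[
    [[0,0,0,0,0,0.035],[0,0,0,0,0,0]],
  ],
)

```text
clock: 6.58
position: [0.5223, -0.4142, 0.1636]
ee_rot: [0.77, 3.046, 0.001]
force: [-0.2, 4.6, 5.0]
width: 0.15
gripper_force: 40.0
```

```bash
python3 -c "
from st import *
st()"
```

```text
t 6.58 p [ 0.5223 -0.4142  0.1636] yaw y 61.62 z [ 0.     0.001 -1.   ] q7 1.61 F [-0.24  4.63  5.01] T [ 1.126  0.097 -0.118] w 0.15 40.00343084335327
```

Emit:
arm_command(
  targets=[
    [[0,0,0,0,0,0.035],[0,0,0,0,0,0]],
  ],
)

```text
clock: 6.82
position: [0.5223, -0.4142, 0.1636]
ee_rot: [0.823, 3.032, 0.001]
force: [-0.9, 5.0, 6.0]
width: 0.151
gripper_force: 40.0
```

```bash
python3 -c "
from st import *
st()"
```

```text
t 6.83 p [ 0.5223 -0.4142  0.1636] yaw y 59.61 z [ 0.     0.001 -1.   ] q7 1.58 F [-0.92  4.95  6.01] T [ 1.169  0.167 -0.176] w 0.151 40.0098717212677
```

```bash
cat > ang.py <<'E'
from st import *
def ang(n='wrist',c=np.array([.5215,-.415]),tag=None):
    im,T,P=cam(n);x,y,z=P[...,0],P[...,1],P[...,2]
    if tag: cv2.imwrite(f'pics/{tag}.png',im['pixels'][:,:,::-1])
    r=np.hypot(x-c[0],y-c[1]);m=(z>.131)&(z<.143)&(r<.095)&(r>.044)
    k,l,s_,ct=cv2.connectedComponentsWithStats(m.astype(np.uint8));o=[]
    for i in range(1,k):
        if s_[i,4]>15:
            q=P[l==i][:,:2];(t,rad)=cv2.minEnclosingCircle((q*1000).astype(np.float32));t=np.array(t)/1000
            o.append((s_[i,4],round(rad),np.hypot(*(t-c)).round(3),np.degrees(np.arctan2(*(t-c)[::-1])).round(1)))
    print(n,o)
E
python3 - <<'E'
from ang import *
ang('wrist',tag='w2');st();ang('side');st();ang('scene');st()
E
```

```text
wrist [(np.int32(4763), 18, np.float64(0.069), np.float64(149.6)), (np.int32(4054), 18, np.float64(0.069), np.float64(-151.6)), (np.int32(4033), 18, np.float64(0.068), np.float64(90.5)), (np.int32(457), 14, np.float64(0.058), np.float64(-31.1))]
t 6.88 p [ 0.5223 -0.4143  0.1636] yaw y 59.63 z [ 0.     0.001 -1.   ] q7 1.58 F [-1.14  3.82  4.58] T [ 1.134  0.142 -0.208] w 0.15 40.01170814037323
side [(np.int32(215), 18, np.float64(0.067), np.float64(151.9)), (np.int32(251), 18, np.float64(0.069), np.float64(-32.8)), (np.int32(271), 18, np.float64(0.069), np.float64(-149.7))]
t 6.92 p [ 0.5223 -0.4143  0.1636] yaw y 59.63 z [ 0.     0.001 -1.   ] q7 1.58 F [-0.92  5.1   5.01] T [ 1.158  0.156 -0.198] w 0.15 40.01208007335663
scene [(np.int32(133), 17, np.float64(0.068), np.float64(90.2)), (np.int32(127), 17, np.float64(0.071), np.float64(-31.2)), (np.int32(198), 18, np.float64(0.068), np.float64(150.1)), (np.int32(224), 18, np.float64(0.068), np.float64(-151.0))]
t 6.97 p [ 0.5223 -0.4142  0.1636] yaw y 59.63 z [ 0.     0.001 -1.   ] q7 1.58 F [-0.08  4.54  5.4 ] T [ 1.178  0.181 -0.207] w 0.15 40.01215159893036
```

View pics/w2.png

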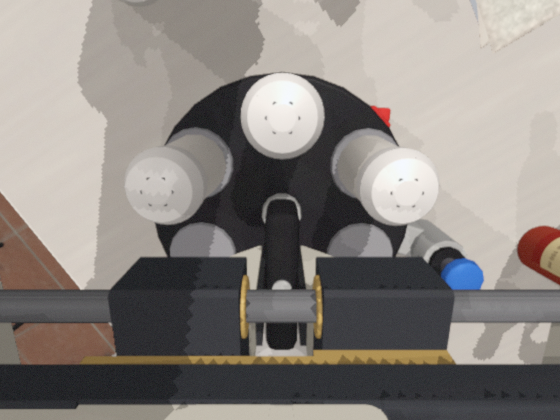

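Run:
```python
from ang import *
im,T,P=cam('wrist');h=cv2.cvtColor(im['pixels'],cv2.COLOR_RGB2HSV);z=P[...,2];c=np.array([.5215,-.415])
for nm,m in dict(red=((h[...,0]<8)|(h[...,0]>172))&(h[...,1]>150)&(np.hypot(P[...,0]-c[0],P[...,1]-c[1])<.115),blue=(h[...,0]>105)&(h[...,0]<130)&(h[...,1]>120)&(z>.084)).items():
    t=np.median(P[m],0);print(nm,m.sum(),t,np.hypot(*(t[:2]-c)),np.degrees(np.arctan2(*(t[:2]-c)[::-1])))
st()
m=(abs(z-.051)<.003)&(np.hypot(P[...,0]-c[0],P[...,1]-c[1])<.112);q=P[m][:,:2];r=np.hypot(*(q-c).T);a=np.degrees(np.arctan2(*(q-c).T[::-1]))
print([(k,r[(a//20)==k].max().round(4)) for k in range(-9,9) if ((a//20)==k).any()])
```

```text
red 181 [ 0.49886046 -0.3181272   0.03668141] 0.09948310512649539 103.15414812622448
blue 908 [ 0.61080971 -0.32845954  0.08728959] 0.12436026545745336 44.09779115216685
t 7.03 p [ 0.5223 -0.4142  0.1636] yaw y 59.63 z [ 0.     0.001 -1.   ] q7 1.58 F [-0.75  5.25  5.21] T [ 1.17   0.182 -0.182] w 0.148 40.01215159893036
[(-9, np.float64(0.0957)), (-8, np.float64(0.0956)), (-7, np.float64(0.0629)), (-6, np.float64(0.0946)), (-5, np.float64(0.0939)), (-4, np.float64(0.0498)), (-3, np.float64(0.031)), (-1, np.float64(0.0307)), (0, np.float64(0.0511)), (1, np.float64(0.0935)), (2, np.float64(0.1119)), (3, np.float64(0.0609)), (4, np.float64(0.0952)), (5, np.float64(0.0955)), (6, np.float64(0.0958)), (7, np.float64(0.0958)), (8, np.float64(0.096))]
```

Emit:
arm_command(
  targets=[
    [[0,0,0,0,0,0.035]],
  ],
)

```text
clock: 7.15
position: [0.5223, -0.4143, 0.1636]
ee_rot: [0.876, 3.017, 0.001]
force: [-1.8, 4.4, 5.1]
width: 0.147
gripper_force: 40.0
```

```bash
python3 -c "
from st import *
st();cam('side');st();cam('side');st();cam('side');st()"
```

```text
t 7.15 p [ 0.5223 -0.4143  0.1636] yaw y 57.6 z [ 0.     0.001 -1.   ] q7 1.55 F [-1.85  4.42  5.13] T [1.272 0.108 0.115] w 0.147 40.004589557647705
t 7.2 p [ 0.5223 -0.4143  0.1636] yaw y 57.48 z [ 0.     0.001 -1.   ] q7 1.55 F [-0.74  5.03  4.53] T [1.085 0.164 0.037] w 0.146 39.99911606311798
t 7.25 p [ 0.5223 -0.4143  0.1636] yaw y 57.58 z [ 0.     0.001 -1.   ] q7 1.55 F [-0.44  5.1   4.58] T [ 1.15   0.128 -0.043] w 0.149 39.99946117401123
t 7.3 p [ 0.5223 -0.4143  0.1636] yaw y 57.62 z [ 0.     0.001 -1.   ] q7 1.55 F [-0.93  4.1   4.73] T [ 1.144  0.172 -0.006] w 0.147 39.99983310699463
```

Emit:
arm_command(
  targets=[
    [[0,0,0,0,0,0.035]],
  ],
)

```text
clock: 7.42
position: [0.5223, -0.4143, 0.1636]
ee_rot: [0.929, 3.001, 0.001]
force: [-0.7, 3.9, 4.3]
width: 0.151
gripper_force: 40.0
```

```bash
python3 -c "
from st import *
st();cam('side');st();cam('side');st();cam('side');st()"
```

```text
t 7.42 p [ 0.5223 -0.4143  0.1636] yaw y 55.61 z [ 0.     0.001 -1.   ] q7 1.52 F [-0.74  3.94  4.31] T [1.089 0.151 0.143] w 0.151 40.016902685165405
t 7.47 p [ 0.5223 -0.4143  0.1636] yaw y 55.48 z [ 0.     0.001 -1.   ] q7 1.51 F [-1.12  4.52  4.56] T [1.039 0.221 0.037] w 0.151 39.99851167201996
t 7.53 p [ 0.5222 -0.4143  0.1636] yaw y 55.57 z [ 0.     0.001 -1.   ] q7 1.52 F [-0.75  4.93  4.63] T [ 1.117  0.173 -0.132] w 0.15 40.00304818153381
t 7.58 p [ 0.5223 -0.4143  0.1636] yaw y 55.61 z [ 0.     0.001 -1.   ] q7 1.52 F [-1.98  4.75  5.66] T [ 1.07   0.13  -0.113] w 0.151 40.00423550605774
```

Emit:
arm_command(
  targets=[
    [[0,0,0,0,0,0.09],[0,0,0,0,0,0.09],[0,0,0,0,0,0.09],[0,0,0,0,0,0.09],[0,0,0,0,0,0.09],[0,0,0,0,0,0.09],[0,0,0,0,0,0.035],[0,0,0,0,0,0.035],[0,0,0,0,0,0.035]],
  ],
)

```text
clock: 8.7
position: [0.5218, -0.4146, 0.1636]
ee_rot: [-1.833, -2.551, -0.0]
force: [-1.2, 4.2, 5.8]
width: 0.151
gripper_force: 40.0
```

```bash
echo 'from st import *
st()' > p.py; python3 p.py
```

```text
t 8.7 p [ 0.5218 -0.4146  0.1636] yaw y 18.6 z [-0.  0. -1.] q7 0.96 F [-1.21  4.19  5.81] T [0.967 0.523 0.132] w 0.151 40.0107479095459
```

Emit:
arm_command(
  targets=[
    [[0,0,0,0,0,0.026]],
  ],
)

```text
clock: 8.82
position: [0.5218, -0.4147, 0.1636]
ee_rot: [-1.866, -2.527, -0.0]
force: [-1.3, 3.9, 5.8]
width: 0.146
gripper_force: 40.0
```

```bash
python3 p.py
```

```text
t 8.82 p [ 0.5218 -0.4147  0.1636] yaw y 17.12 z [-0.  0. -1.] q7 0.94 F [-1.28  3.91  5.78] T [0.886 0.49  0.078] w 0.146 40.01145780086517
```

Emit:
arm_command(
  targets=[
    [[0,0,0,0,0,0.026]],
  ],
)

```text
clock: 8.95
position: [0.5218, -0.4147, 0.1636]
ee_rot: [-1.898, -2.503, -0.0]
force: [-1.3, 4.1, 5.2]
width: 0.149
gripper_force: 40.0
```

```bash
python3 p.py
```

```text
t 8.95 p [ 0.5218 -0.4147  0.1636] yaw y 15.64 z [-0.  0. -1.] q7 0.91 F [-1.34  4.1   5.21] T [0.923 0.462 0.136] w 0.149 40.01101613044739
```

Emit:
arm_command(
  targets=[
    [[0,0,0,0,0,0.026]],
  ],
)

```text
clock: 9.07
position: [0.5218, -0.4147, 0.1636]
ee_rot: [-1.931, -2.478, -0.0]
force: [-2.3, 5.0, 5.6]
width: 0.147
gripper_force: 40.0
```

```bash
python3 p.py
```

```text
t 9.07 p [ 0.5218 -0.4147  0.1636] yaw y 14.15 z [-0.  0. -1.] q7 0.89 F [-2.26  5.03  5.58] T [0.886 0.439 0.217] w 0.147 40.03331243991852
```

Emit:
arm_command(
  targets=[
    [[0,0,0,0,0,0.026]],
  ],
)

```text
clock: 9.2
position: [0.5218, -0.4147, 0.1636]
ee_rot: [-1.962, -2.453, 0.0]
force: [-2.7, 4.2, 5.5]
width: 0.15
gripper_force: 40.2
```

```bash
python3 p.py
```

```text
t 9.2 p [ 0.5218 -0.4147  0.1636] yaw y 12.69 z [-0.  0. -1.] q7 0.87 F [-2.73  4.21  5.51] T [0.877 0.49  0.58 ] w 0.15 40.20937442779541
```

Emit:
arm_command(
  targets=[
    [[0,0,0,0,0,0.026]],
  ],
)

```text
clock: 9.32
position: [0.5217, -0.4147, 0.1636]
ee_rot: [-1.994, -2.427, -0.0]
force: [-1.7, 4.8, 5.9]
width: 0.146
gripper_force: 40.0
```

```bash
python3 p.py
```

```text
t 9.32 p [ 0.5217 -0.4147  0.1636] yaw y 11.17 z [-0.  0. -1.] q7 0.85 F [-1.68  4.82  5.86] T [0.898 0.483 0.051] w 0.146 39.999480843544006
```

Emit:
arm_command(
  targets=[
    [[0,0,0,0,0,0.026]],
  ],
)

```text
clock: 9.45
position: [0.5217, -0.4147, 0.1636]
ee_rot: [-2.026, -2.4, -0.0]
force: [-2.4, 4.2, 5.4]
width: 0.147
gripper_force: 40.0
```

```bash
python3 p.py
```

```text
t 9.45 p [ 0.5217 -0.4147  0.1636] yaw y 9.68 z [-0.  0. -1.] q7 0.82 F [-2.37  4.2   5.36] T [0.899 0.591 0.113] w 0.147 40.011935234069824
```

Emit:
arm_command(
  targets=[
    [[0,0,0,0,0,0.026]],
  ],
)

```text
clock: 9.57
position: [0.5217, -0.4147, 0.1636]
ee_rot: [-2.057, -2.374, -0.0]
force: [-3.5, 5.0, 5.5]
width: 0.15
gripper_force: 40.0
```

```bash
python3 p.py
```

```text
t 9.57 p [ 0.5217 -0.4147  0.1636] yaw y 8.18 z [-0.001  0.    -1.   ] q7 0.8 F [-3.47  5.03  5.51] T [0.86  0.543 0.048] w 0.15 40.00329673290253
```

Emit:
arm_command(
  targets=[
    [[0,0,0,0,0,0.026]],
  ],
)

```text
clock: 9.7
position: [0.5216, -0.4147, 0.1636]
ee_rot: [-2.088, -2.347, 0.0]
force: [-3.1, 4.9, 6.3]
width: 0.151
gripper_force: 40.0
```

Run:
```python
from ang import *
st();ang();st();ang('scene');ang('side');st()
```

```text
t 9.7 p [ 0.5216 -0.4147  0.1636] yaw y 6.69 z [-0.001  0.    -1.   ] q7 0.78 F [-3.07  4.89  6.28] T [0.934 0.533 0.113] w 0.151 40.00026226043701
wrist [(np.int32(4750), 18, np.float64(0.069), np.float64(97.6)), (np.int32(4041), 18, np.float64(0.069), np.float64(156.2)), (np.int32(4045), 18, np.float64(0.067), np.float64(38.0)), (np.int32(452), 14, np.float64(0.059), np.float64(-84.3))]
t 9.75 p [ 0.5216 -0.4147  0.1636] yaw y 6.61 z [-0.001  0.    -1.   ] q7 0.78 F [-2.1   4.24  5.1 ] T [ 0.961  0.631 -0.036] w 0.151 39.99902844429016
scene [(np.int32(202), 18, np.float64(0.068), np.float64(157.0)), (np.int32(221), 18, np.float64(0.067), np.float64(-83.7))]
side [(np.int32(157), 19, np.float64(0.066), np.float64(36.3)), (np.int32(86), 14, np.float64(0.063), np.float64(107.3)), (np.int32(233), 19, np.float64(0.069), np.float64(158.8)), (np.int32(280), 19, np.float64(0.07), np.float64(-84.9))]
t 9.85 p [ 0.5216 -0.4147  0.1636] yaw y 6.71 z [-0.001  0.    -1.   ] q7 0.78 F [-2.05  4.55  5.64] T [ 0.912  0.517 -0.113] w 0.149 40.004441142082214
```

Emit:
arm_command(
  targets=[
    [[0,0,0,0,0,0],[0,0,0,0,0,0],[0,0,0,0,0,0],[0,0,0,0,0,0],[0,0,0,0,0,0]],
  ],
  jaw=0.04,
)

```text
clock: 10.48
position: [0.522, -0.415, 0.1632]
ee_rot: [2.087, 2.348, -0.0]
force: [0.3, 1.1, -0.1]
width: 0.433
gripper_force: 0.0
```

Run:
```python
from ang import *
st();ang();st();ang('scene');ang('side');st()
```

```text
t 10.47 p [ 0.522  -0.415   0.1632] yaw y 6.74 z [ 0. -0. -1.] q7 0.78 F [ 0.26  1.11 -0.06] T [-0.007  0.02   0.006] w 0.433 0.0
wrist [(np.int32(4778), 18, np.float64(0.069), np.float64(97.3)), (np.int32(4076), 18, np.float64(0.069), np.float64(155.8)), (np.int32(4063), 18, np.float64(0.067), np.float64(37.7)), (np.int32(525), 16, np.float64(0.061), np.float64(-84.7))]
t 10.53 p [ 0.522  -0.4151  0.1632] yaw y 6.73 z [ 0. -0. -1.] q7 0.78 F [ 0.11 -0.28 -0.56] T [-0.013 -0.003 -0.012] w 0.435 0.0
scene [(np.int32(200), 18, np.float64(0.068), np.float64(156.3)), (np.int32(221), 18, np.float64(0.068), np.float64(-84.2))]
side [(np.int32(70), 15, np.float64(0.068), np.float64(31.0)), (np.int32(17), 7, np.float64(0.069), np.float64(110.3)), (np.int32(236), 18, np.float64(0.068), np.float64(159.2)), (np.int32(287), 18, np.float64(0.07), np.float64(-84.5))]
t 10.62 p [ 0.522  -0.415   0.1632] yaw y 6.73 z [ 0. -0. -1.] q7 0.78 F [ 0.74 -0.39 -0.04] T [-0.02  -0.037 -0.018] w 0.435 0.0
```

Emit:
arm_command(
  targets=[
    [[0,0,-0.018,0,0,0],[0,0,-0.018,0,0,0],[0,0,-0.018,0,0,0],[0,0,-0.018,0,0,0],[0,0,0,0,0,0.156],[0,0,0,0,0,0.156],[0,0,0,0,0,0.156],[0,0,0,0,0,0.156],[0,0,0,0,0,0.156],[0,0,0,0,0,0.156]],
  ],
)

```text
clock: 11.88
position: [0.5222, -0.415, 0.2362]
ee_rot: [2.924, 1.147, 0.001]
force: [0.9, 0.3, 0.8]
width: 0.436
gripper_force: 0.0
```

Run:
```python
from ang import *
ang();s,r=st()
for n in ['wrist','scene','side']:
    im,T,P=cam(n);h=cv2.cvtColor(im['pixels'],cv2.COLOR_RGB2HSV);z=P[...,2]
    m=(h[...,0]>105)&(h[...,0]<130)&(h[...,1]>120)&(z>.08)&(z<.095)&(np.hypot(P[...,0]-.613,P[...,1]+.329)<.03)
    if m.sum()>10:
        (c,rad)=cv2.minEnclosingCircle((P[m][:,:2]*1000).astype(np.float32));print(n,m.sum(),c,rad,np.median(P[m][:,2]))
        t=np.array([c[0]/1000,c[1]/1000,.2]);print('tool delta',r.T@(t-s['position']))
```

```text
wrist [(np.int32(2339), 18, np.float64(0.068), np.float64(37.1)), (np.int32(2151), 18, np.float64(0.069), np.float64(96.7)), (np.int32(1133), 18, np.float64(0.068), np.float64(155.5)), (np.int32(246), 13, np.float64(0.064), np.float64(-74.4))]
t 11.93 p [ 0.5223 -0.4148  0.2361] yaw y -47.59 z [ 0.001  0.    -1.   ] q7 -0.07 F [0.69 0.12 0.64] T [ 0.048  0.088 -0.004] w 0.438 0.0
wrist 1070 (615.3529663085938, -329.3699035644531) 13.078432083129883 0.0870789850699569
tool delta [ 0.12627226 -0.00035109  0.03618558]
side 39 (616.3154296875, -333.94232177734375) 11.077873229980469 0.08787930701368207
tool delta [0.12389918 0.00367406 0.0361859 ]
```

Emit:
arm_command(
  targets=[
    [[0.0315,0,0,0,0,0],[0.0315,0,0,0,0,0],[0.0315,0,0,0,0,0],[0.0315,0.0005,0,0,0,0],[0,0,0.03,0,0,0],[0,0,0.03,0,0,0],[0,0,0.025,0,0,0],[0,0,0.02,0,0,0],[0,0,0.012,0,0,0],[0,0,0,0,0,0]],
  ],
  jaw=0,
  newtons=10,
)

```text
clock: 13.32
position: [0.6141, -0.3292, 0.1177]
ee_rot: [-2.921, -1.155, 0.001]
force: [0.2, 0.2, 0.8]
width: 0.008
gripper_force: 0.0
```

Run:
```python
from ang import *
st();ang(tag='w3');im,T,P=cam('side');cv2.imwrite('pics/s3.png',cv2.resize(im['pixels'][120:340,180:480,::-1],None,fx=2.5,fy=2.5))
```

```text
t 13.32 p [ 0.6141 -0.3292  0.1177] yaw y -46.86 z [-0.001  0.    -1.   ] q7 -0.21 F [0.17 0.23 0.78] T [0.048 0.128 0.046] w 0.008 0.0
wrist []
```

View pics/s3.png

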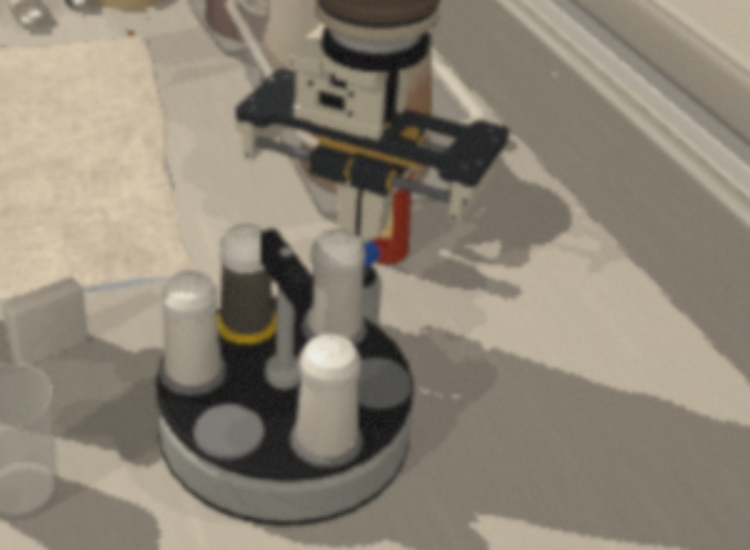

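Emit:
arm_command(
  targets=[
    [[0,0,0.004,0,0,0],[0,0,0.004,0,0,0],[0,0,0.002,0,0,0],[0,0,0,0,0,0]],
  ],
)

```text
clock: 13.92
position: [0.6142, -0.3292, 0.108]
ee_rot: [-2.922, -1.154, 0.0]
force: [-0.5, 0.3, 0.5]
width: 0.006
gripper_force: 0.0
```

Emit:
arm_command(
  targets=[
    [[0,0,0.002,0,0,0],[0,0,0,0,0,0]],
  ],
)

```text
clock: 14.18
position: [0.6145, -0.3294, 0.1064]
ee_rot: [2.922, 1.154, 0.0]
force: [-0.1, 0.0, 0.4]
width: 0.003
gripper_force: 0.2
```

Emit:
arm_command(
  targets=[
    [[0,0,0.0015,0,0,0],[0,0,0,0,0,0]],
  ],
)

```text
clock: 14.42
position: [0.6145, -0.3293, 0.1048]
ee_rot: [2.922, 1.154, 0.0]
force: [-0.2, -0.7, 0.8]
width: 0.006
gripper_force: 0.8
```

Emit:
arm_command(
  targets=[
    [[0,0,0.001,0,0,0],[0,0,0,0,0,0]],
  ],
)

```text
clock: 14.68
position: [0.6144, -0.3293, 0.1037]
ee_rot: [2.922, 1.154, 0.0]
force: [0.7, 0.3, 2.4]
width: 0.005
gripper_force: 0.9
```

Emit:
arm_command(
  targets=[
    [[0,0,0.001,0,0,0],[0,0,0,0,0,0]],
  ],
)

```text
clock: 14.92
position: [0.6144, -0.3293, 0.1027]
ee_rot: [2.922, 1.154, 0.0]
force: [1.2, -0.5, 1.4]
width: 0.008
gripper_force: 0.9
```

Emit:
arm_command(
  targets=[
    [[0,0,0.001,0,0,0],[0,0,0,0,0,0]],
  ],
)

```text
clock: 15.18
position: [0.6144, -0.3293, 0.1017]
ee_rot: [2.922, 1.154, 0.0]
force: [0.8, -1.3, 1.6]
width: 0.004
gripper_force: 0.8
```

Emit:
arm_command(
  targets=[
    [[0,0,0.001,0,0,0],[0,0,0,0,0,0]],
  ],
)

```text
clock: 15.42
position: [0.6144, -0.3293, 0.1007]
ee_rot: [2.922, 1.154, 0.0]
force: [1.6, -0.7, 1.6]
width: 0.006
gripper_force: 0.9
```

Emit:
arm_command(
  targets=[
    [[0,0,0.001,0,0,0],[0,0,0,0,0,0]],
  ],
)

```text
clock: 15.68
position: [0.6144, -0.3293, 0.0997]
ee_rot: [2.922, 1.154, 0.0]
force: [1.2, -0.8, 2.1]
width: 0.007
gripper_force: 0.9
```

Emit:
arm_command(
  targets=[
    [[0,0,0.001,0,0,0],[0,0,0,0,0,0]],
  ],
)

```text
clock: 15.92
position: [0.6143, -0.3293, 0.0987]
ee_rot: [2.922, 1.154, -0.0]
force: [1.5, -0.0, 0.8]
width: 0.003
gripper_force: 0.9
```

Emit:
arm_command(
  targets=[
    [[0,0,0.001,0,0,0],[0,0,0,0,0,0]],
  ],
)

```text
clock: 16.18
position: [0.6143, -0.3293, 0.0976]
ee_rot: [-2.922, -1.154, 0.0]
force: [1.6, -0.2, 1.8]
width: 0.004
gripper_force: 0.8
```

Emit:
arm_command(
  targets=[
    [[0,0,0.0007,0,0,0],[0,0,0,0,0,0]],
  ],
)

```text
clock: 16.42
position: [0.6144, -0.3293, 0.0973]
ee_rot: [2.922, 1.154, 0.0]
force: [1.9, 0.0, 4.5]
width: 0.005
gripper_force: 2.3
```

Emit:
arm_command(
  targets=[
    [[0,0,0.0005,0,0,0],[0,0,0,0,0,0]],
  ],
)

```text
clock: 16.68
position: [0.6144, -0.3293, 0.0972]
ee_rot: [2.922, 1.154, 0.001]
force: [0.6, 1.2, 7.8]
width: 0.006
gripper_force: 3.9
```

Emit:
arm_command(
  targets=[
    [[0,0,0,0,0,0],[0,0,0,0,0,0],[0,0,-0.005,0,0,0],[0,0,-0.02,0,0,0],[0,0,-0.03,0,0,0],[0,0,-0.03,0,0,0],[0,0,-0.03,0,0,0],[-0.04,0,0,0,0,0],[-0.04,0,0,0,0,0],[0,0,0,0,0,0]],
  ],
)

```text
clock: 17.92
position: [0.5523, -0.3879, 0.2132]
ee_rot: [2.924, 1.144, -0.003]
force: [0.1, -0.0, 1.0]
width: 0.01
gripper_force: 0.0
```

Run:
```python
from ang import *
st();ang();
im,T,P=cam('wrist');h=cv2.cvtColor(im['pixels'],cv2.COLOR_RGB2HSV);z=P[...,2]
m=(h[...,0]>105)&(h[...,0]<130)&(h[...,1]>120)&(np.hypot(P[...,0]-.613,P[...,1]+.329)<.03)
print(m.sum(),np.percentile(z[m],[10,50,90]))
```

```text
t 17.93 p [ 0.5523 -0.3879  0.2132] yaw y -47.26 z [-0.001 -0.002 -1.   ] q7 -0.12 F [ 0.15 -0.04  1.02] T [ 0.043  0.068 -0.003] w 0.01 0.0
wrist [(np.int32(2453), 18, np.float64(0.068), np.float64(37.4)), (np.int32(2226), 18, np.float64(0.069), np.float64(96.4))]
1021 [0.07559824 0.07710441 0.07835672]
```

Plunger cap is at 0.077 m, 10 mm down from 0.087, and the dark shaker is still at 96°. Handing in.

```bash
python3 -c "
from cell import arm
print(arm.sign_off())"
```

```text
the job is handed in; nothing more can be done
None
```

I turned the dark shaker clockwise into its click at the pointer and pressed the lock plunger fully down (10 mm, at about 8 N) before letting go. The job was handed in at about 18 s; the sign-off returned no verdict, and I did not re-measure the tumbler, timer and bottle at the end.

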